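# Seat the inspection-camera lens barrel in the V-block fixture and hold it down

### The arm

A 6-joint arm with a two-finger parallel gripper is mounted at the origin on the work surface. World frame = base frame: x ahead of the robot, y to its left, z up, the work surface at z = 0. Lengths are in mm, angles in rad, forces in N, time in s.
With the tool pointing down it reaches from about 400 to 925 mm from the base axis. Payload 12.5 kg.
Tool frame: the origin (TCP) lies at the very end of the fingers, on their centre line; the grasp point (between the pads) lies 19 mm behind it; z points along the fingers, y is the line along which they close (so a half turn about z gives the same grasp; the last joint's range is limited). The gripper opens to 95 mm and grips with 3 to 60 N. Pads are 20 mm wide; open, the fingers measure 119 mm over their backs; the gripper's body (75 mm by 180 mm) begins 59 mm behind the grasp point.
Start: joints at [1.002, 0.491, 1.559, -0, 1.092, -0.106], TCP at [279.022, 559.28, 214.661] pointing down, gripper open.
Joint ranges: [-3.1, 3.1], [-0.84, 2.19], [0.05, 2.79], [-1.13, 4.28], [0.06, 2.93], [-2.69, 2.69]. Speed limits (rad/s): [2.22, 2.22, 2.79, 3.14, 3.14, 3.14].

### API

Orientations are given as [roll, pitch, yaw] about the fixed x, y, z axes, in that order (R = Rz(yaw) Ry(pitch) Rx(roll)).
In Python, from cell import * gives the robot as it stands.
- The arm moves only by the tool step_arm, never from a script. Its argument "plan" is a list of rows, each an object of numbers: "x", "y", "z": the shift along the tool's x, y, z in units of 25 mm (1.0 is 25 mm); "rx", "ry", "rz": the turn, a rotation vector about the tool's x, y, z in units of 0.1 rad (1.0 is 0.1 rad). In form: [{"x": .., "y": .., "z": .., "rx": .., "ry": .., "rz": ..}, ...]. A call has exactly 10 rows; each row shifts and turns the commanded pose from where the row before left it, along the tool's axes as they then stand; what a row does not reach is not made up. A row lasts 1/12 s, in which the tool goes at most 41.7 mm and 7.16 degrees, less where a joint would pass 70% of its speed; a pose out of reach is approached as far as the arm can. A call with a number of a shift or a turn outside -1 to 1 is refused whole. A call with a gripper value outside its range is refused whole. "jaw" is the closure, from -1 (fully open) to 1 (shut), so that 0 is half open, set as the call begins (left out, the last holds). The fingers move at their own pace and stop on an object; the grip force is fixed at half the most. Time passes only in rows, so rows that do not move let the fingers close, or fill a call up. It gives the time, the measured TCP pose, the force, the opening and the grip force at its end, in the units of the state.
- state(): the state, without advancing time (a new reading comes with each control period).
- read_camera(name): name is "scene" or "top"; returns a dict with "image" (384x512x3 uint8, red, green, blue), "depth" (384x512 float32, mm along the optical axis (not along the pixel's ray), 0 where there is no reading), "vfov" (degrees; the focal length in pixels is half the picture's height over the tangent of half this angle, whatever the lens; pixels are square), "cx", "cy" (the principal point, pixels), "k1" (the pictures are not rectified: a ray, as slopes to the right and down, at radius r is drawn at 1 + k1 r^2 times it, then the intrinsics apply), "R" (3x3) and "t" (3): a world point X has camera coordinates R X + t. Camera axes: x right, y down, z forward; pixel columns grow to the right and rows downward; lengths in mm; the calibration is good to about 2 mm. A picture is of the moment at which its call begins.
- job_done(): hands the job in; it is judged then, once.
The state is a dict: "t": time; "joints": joint angles; "qvel": joint speeds; "tau": joint torques, N m; "eef_pos": TCP position; "tcp_rot": TCP orientation; "ft_force": force on the tool from outside, world axes, zero at the start; "moment": the same for the moment, N m; "opening": opening from 0.0 (shut) to 1.0 (fully open); "grip_force": force on a finger pad.
Only numpy, scipy, OpenCV 4.12 (cv2) and the standard library are available. Lean on these libraries where they do the work, as an engineer would, in place of code of your own. Each camera call takes 0.05 s, during which the arm holds its last target. There are 200 camera calls.

### The job

Turn the clamp knob of the V-block fixture clockwise to its stop, which draws the sliding jaw back. Then take the lens barrel from its wooden rest and lay it gently, without dropping it, into the V-blocks between the fixed end stop and the jaw, glass end towards the fixed stop. Finish while still holding it there with the fingers, pressed firmly down (about 10 to 20 newtons) so that it bears on both faces of the V; do not let go, and leave the books, the pen cup and the jar where they are.

Things in the scene. Friction and masses are not known exactly. Their poses are not given: they have to be found in the camera images.
- fixture: Fixed steel base plate 275 x 84 x 12 mm with two aluminium V-blocks, an end stop, a sliding jaw and a clamp knob. Origin: on the table, under the middle between the V-blocks. x runs along the V, from the fixed end stop towards the knob; z is up.
- v_seat (a point): Fixed point 46 mm above the fixture's origin, where the seated barrel's axis passes. Axes as the fixture's. The V-blocks stand at x = -53 to -31 and +31 to +53 mm (62 mm gap between them for the fingers; base plate top 12 mm above the table there), 70 mm wide, 43 mm high; 90 degree V, apex 18 mm above the table.
- stop_face (a point): Middle of the fixed end stop's inner face, 68 mm from v_seat on the -x side, on the V's axis. The stop is 36 mm wide, its top 60 mm above the table.
- jaw_nose (a point): Tip of the sliding jaw's brass nose, on the V's axis: at x = +46 mm from v_seat with the knob at 0 (too close for the 120 mm barrel), +66 mm with the knob at its stop. Jaw 24 mm wide, top 59 mm above the table. With the jaw back the barrel's centre has room from x = -8 to +6 mm; aim for -1 mm.
- v_left: The slanted face pair on the +y side of the V (one on each V-block). Origin: middle of its contact line with the barrel, 14 mm to +y of the fixture's middle and 32 mm above the table. Axes as the fixture's. Fixed, polished and oiled (friction about 0.12).
- v_right: The same on the -y side of the V. Fixed.
- knob_grip (a point): Grip point of the clamp knob, on its vertical turning axis, 54 mm above the table, 160 mm along x from the fixture's origin. The knob is a black bar 44 mm long, 12 mm thick, 30 mm tall (z = 34 to 64 mm) on a round boss whose top is at z = 30 mm. This point's own x axis turns with the knob; the bar lies along the direction 0.72 rad (counter-clockwise) from the point's x axis.
- clamp_knob (a joint): Angle of the clamp knob in rad, 0 to 1.45 (stop); grows clockwise seen from above. At 0 the bar lies 0.72 rad counter-clockwise from the fixture's x axis. Starts between 0 and 0.25. It turns stiffly (about 0.06 N m), stays where it is left, and moves the jaw 13.8 mm per rad.
- barrel_center (a point): Centre of the lens barrel: a loose black cylinder 40 mm in diameter, 120 mm long in all, about 0.2 kg, with thin steel rings. x runs along its axis, away from the glass; the glass end is at x = -60 mm. At x = +52 to +60 mm is a narrower aluminium stub, 28 mm in diameter. At the start it lies level on the rest, its centre 31 mm above the table.
- barrel_glass (a point): Centre of the barrel's glass end face (60 mm from barrel_center).
- rest: Fixed plywood board 130 x 70 x 6 mm with two pairs of low wooden ridges (top at 14 mm) at x = -58 to -38 and +38 to +58 mm, between which the barrel lies along the board's x axis; 76 mm free between them for the fingers. Origin: on the table under its middle.
- book_stack_center (a point): Bystander: centre of a stack of cream book blocks, 105 x 150 x 56 mm. Leave alone.
- pen_cup_center (a point): Bystander: centre of a cup of pens, 68 mm in diameter, cup 85 mm high, pens up to 135 mm. Leave alone.
- glue_jar_center (a point): Bystander: centre of a closed jar, 56 mm in diameter, 70 mm high. Leave alone.
There are look-alikes about, which are no part of the job. Of the things that look like the part that bears barrel_center, the largest one is meant.

How it is judged (in metres and radians):
On the way:
1. the clamp knob is turned to its stop and the jaw drawn back (value of joint clamp_knob above 1.25 rad), for 0.2 s.
At the end, for the whole second after the job is handed in: Knob beyond 1.2 rad; barrel centre over the V's middle (within 3 mm across, 3 mm in height, between stop and jaw), axis within 0.03 rad of the V, glass end towards the fixed stop; at least 3 N on each of the two faces of the V (more than its weight gives), held by the fingers and still (value of joint clamp_knob above 1.2 rad and x of barrel_center in the frame of fixture between -0.0105 and 0.0095 m and y of barrel_center in the frame of fixture between -0.003 and 0.003 m and z of barrel_center in the frame of fixture between 0.043 and 0.0485 m and angle between the x axis of barrel_center and the x axis of fixture, either way round below 0.03 rad and x of barrel_glass in the frame of fixture below -0.04 m and contact force between barrel and v_left above 3 N and contact force between barrel and v_right above 3 N and contact force between the fingers and barrel above 2 N and linear speed of barrel below 0.01 m/s); the arm keeps its last pose, push and grip.
It fails at once if the barrel is dropped or rammed into the fixture (over 60 N) (contact force between barrel and fixture above 60 N).
It fails at once if book_stack is displaced by more than 30 mm (distance of book_stack_center from where it was at the start of the episode above 0.03 m).
It fails at once if pen_cup is displaced by more than 30 mm (distance of pen_cup_center from where it was at the start of the episode above 0.03 m).
It fails at once if glue_jar is displaced by more than 30 mm (distance of glue_jar_center from where it was at the start of the episode above 0.03 m).
It also fails if it takes over 61 s, if anything falls off the work surface, if the arm or the gripper's body presses on something with over 40 N, if the wrist force passes 120 N, or if a joint passes its speed limit or range.

## Working session

There is one attempt and no reset: what is moved stays moved. The work goes in short steps, Python scripts to look and compute and a tool call to move; the robot and the scene stay as the last step left them, time stands still between calls to the robot, and variables do not carry over. Pictures are saved under pics/ and viewed, at most 10 in all, crops included, and the job is handed in when it is done.

Besides the shell and the picture viewer there is one more tool, called after "Request:" as name(argument=value, ...) on one line, values as JSON. step_arm: Moves the arm, as the interface text tells. Shifts and turns lie within -1 to 1; 1 stands for 25 mm of shift or 0.1 rad of turn. Its arguments: {"type":"object","properties":{"plan":{"type":"array","items":{"type":"object","properties":{"x":{"type":"number"},"y":{"type":"number"},"z":{"type":"number"},"rx":{"type":"number"},"ry":{"type":"number"},"rz":{"type":"number"}}}},"jaw":{"type":"number"}},"required":["plan"]}

```bash
mkdir -p pics; ls; python3 - <<'E'
from cell import *
import cv2,numpy as np
s=state();print({k:np.round(v,3).tolist() for k,v in s.items()})
for n in("scene","top"):
    c=read_camera(n);cv2.imwrite(f"pics/{n}0.png",cv2.resize(c["image"][:,:,::-1],(768,576),interpolation=cv2.INTER_CUBIC))
    np.savez(f"{n}0.npz",**c);print(n,c["vfov"],c["cx"],c["cy"],c["k1"],(-c["R"].T@c["t"]).round(),c["R"].round(2).tolist())
E
```

```text
pics
{'t': 0.0, 'joints': [1.002, 0.492, 1.559, -0.0, 1.092, -0.106], 'qvel': [-0.001, 0.001, 0.001, -0.0, -0.002, 0.0], 'tau': [0.001, -61.263, -25.819, 0.069, 0.048, -0.0], 'eef_pos': [278.909, 559.047, 214.055], 'tcp_rot': [-3.14, -0.0, 2.679], 'ft_force': [-0.206, 0.198, -0.218], 'moment': [-0.042, 0.041, -0.001], 'grip_force': 0.0, 'opening': 1.001}
scene 43.756371941254606 257.45915173627316 193.08135739746933 0.04945199806822592 [1476. -166. 1036.] [[0.15, 0.99, 0.01], [0.71, -0.1, -0.69], [-0.69, 0.12, -0.72]]
top 53.70211903622361 258.59108234859866 193.08381965293364 -0.12627011228800905 [ 492.  -44. 1069.] [[-0.01, -1.0, -0.01], [-1.0, 0.01, -0.09], [0.09, 0.01, -1.0]]
```

View pics/top0.png

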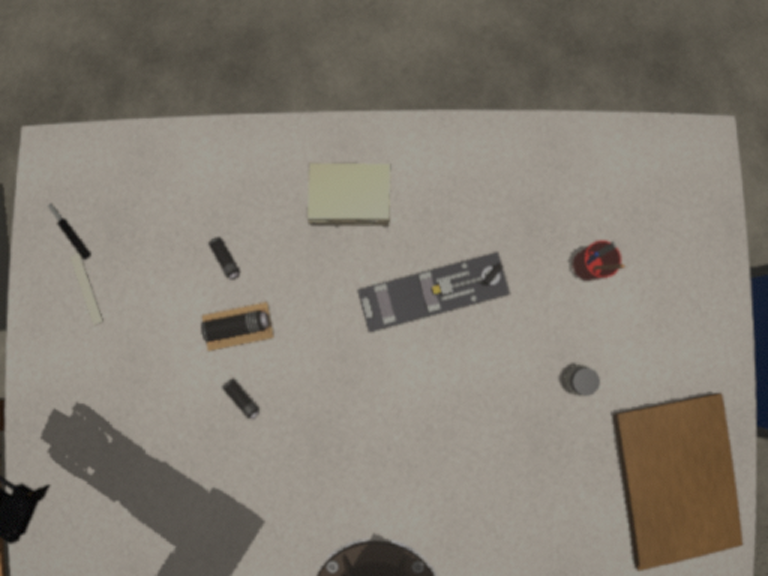

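View pics/scene0.png

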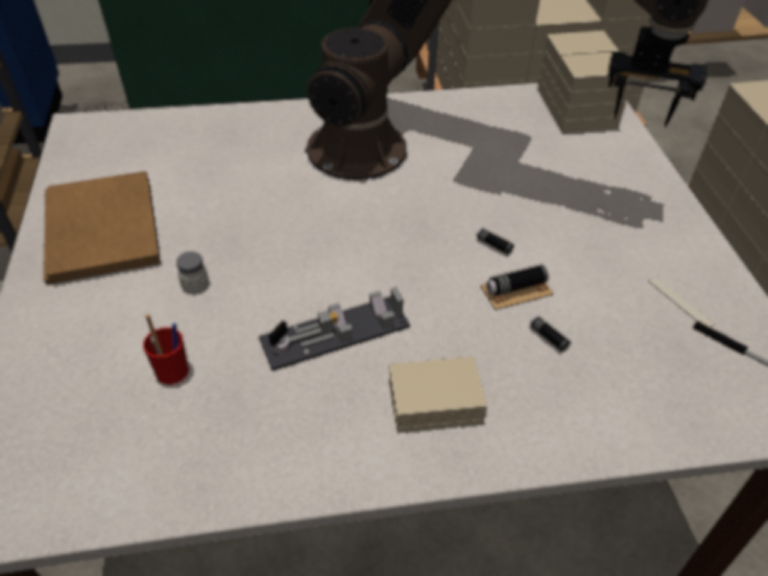

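The top picture shows three dark barrels, at (224,258), (236,326) and (241,398). The middle one is the largest and lies on the plywood rest, so it is the one meant. The fixture runs from the stop at (367,308) to the knob at (490,275). I'll confirm the barrel and its ends in one enlarged crop.

```bash
cat > h.py <<'E'
import cv2,numpy as np
def K(c):
    f=192/np.tan(np.radians(float(c["vfov"])/2));return np.array([[f,0,float(c["cx"])],[0,f,float(c["cy"])],[0,0,1]]),np.array([float(c["k1"]),0,0,0])
def ray(c,p):
    k,d=K(c);q=cv2.undistortPoints(np.array(p,float).reshape(-1,1,2),k,d).reshape(-1,2)
    return -c["R"].T@c["t"],np.c_[q,np.ones(len(q))]@c["R"]
def plane(c,p,z):
    o,d=ray(c,p);return o+d*((z-o[2])/d[:,2])[:,None]
def proj(c,X):
    k,d=K(c);return cv2.projectPoints(np.array(X,float).reshape(-1,3),cv2.Rodrigues(c["R"])[0],np.array(c["t"],float),k,d)[0].reshape(-1,2)
def tri(c1,p1,c2,p2):
    o1,d1=ray(c1,[p1]);o2,d2=ray(c2,[p2]);A=np.c_[d1[0],-d2[0]];s=np.linalg.lstsq(A,o2-o1,rcond=None)[0]
    a=o1+d1[0]*s[0];b=o2+d2[0]*s[1];return (a+b)/2,np.linalg.norm(a-b)
def world(c):
    v,u=np.mgrid[:384,:512];p=np.c_[u.ravel(),v.ravel()];o,d=ray(c,p)
    return (o+d*c["depth"].reshape(-1,1)).reshape(384,512,3)
E
python3 - <<'E'
from h import *
t=dict(np.load("top0.npz"));s=dict(np.load("scene0.npz"))
def crop(c,x0,y0,w,h,W,H):return cv2.resize(c["image"][y0:y0+h,x0:x0+w,::-1],(W,H),interpolation=cv2.INTER_CUBIC)
a=crop(t,128,150,60,140,260,600)
b=crop(t,236,165,108,60,540,300); d=crop(s,170,185,108,60,540,300)
cv2.imwrite("pics/crop1.png",np.hstack([a,np.vstack([b,d])]))
for n,c in(("top",t),("scene",s)):
    W=world(c);print(n,"depth zeros",(c["depth"]==0).mean(),"table z", np.median(W[230:250,200:300,2]), W[230:250,200:300,2].std())
E
```

```text
top depth zeros 0.003997802734375 table z -1.6864145510046455 79.19016179597621
scene depth zeros 0.0039215087890625 table z 0.1219363790027046 68.07563252072583
```

View pics/crop1.png

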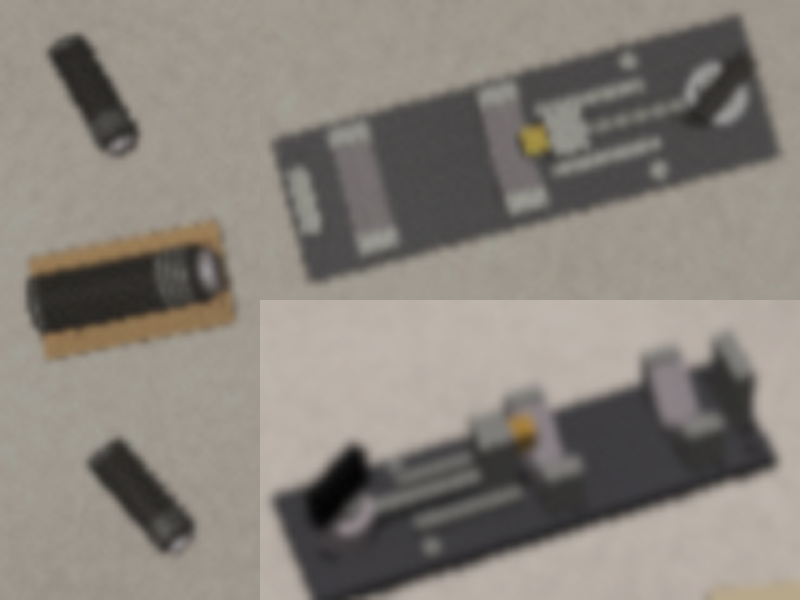

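```bash
python3 - <<'E'
from h import *
t=dict(np.load("top0.npz"));s=dict(np.load("scene0.npz"))
def crop(c,x0,y0,w,h):
    i=c["image"][y0:y0+h,x0:x0+w,::-1].astype(float);i=np.clip(i*1.3,0,255).astype(np.uint8);return cv2.resize(i,(780,296),interpolation=cv2.INTER_CUBIC)
cv2.imwrite("pics/crop2.png",np.vstack([crop(t,130,202,58,22),crop(s,318,174,58,22)]))
for n,c,b in(("top",t,(130,185,202,236)),("scene",s,(318,372,172,206))):
    I=c["image"].astype(int);W=world(c);sub=(slice(b[2],b[3]),slice(b[0],b[1]))
    print(n,"max z",np.percentile(W[sub][...,2],[5,50,90,97,99]).round(1))
    m=I[sub].max(2)<60;ys,xs=np.nonzero(m);xs=xs+b[0];ys=ys+b[2]
    print("dark ctr",xs.mean(),ys.mean(),m.sum())
# fixture height map stats
I=t["image"].astype(int);W=world(t)
for nm,p in dict(stop=(244,205),vb1L=(255,193),vb1R=(260,212),vb2L=(285,183),vb2R=(290,205),jaw=(299,191),knob=(327,183),plate=(270,199),table=(230,240)).items():
    print(nm,I[p[1],p[0]],W[p[1],p[0]].round(1))
E
```

```text
top max z [-4.   4.1 47.4 49.6 51.6]
dark ctr 151.66481994459835 217.89750692520775 361
scene max z [-4.4  2.1 45.7 49.1 50.5]
dark ctr 347.1988950276243 186.86187845303868 362
stop [144 143 135] [554.8   9.8  57. ]
vb1L [124 120 117] [588.1 -19.5  43.8]
vb1R [149 148 141] [536.5 -32.7  40.1]
vb2L [144 143 136] [ 615.3 -101.7   38.3]
vb2R [147 146 139] [ 554.9 -114.3   39.9]
jaw [144 143 136] [ 591.2 -137.9   56.8]
knob [55 51 49] [ 611.5 -212.9   62. ]
plate [75 73 73] [573.9 -60.6  11.3]
table [152 146 136] [460.1  52.7  -1. ]
```

View pics/crop2.png

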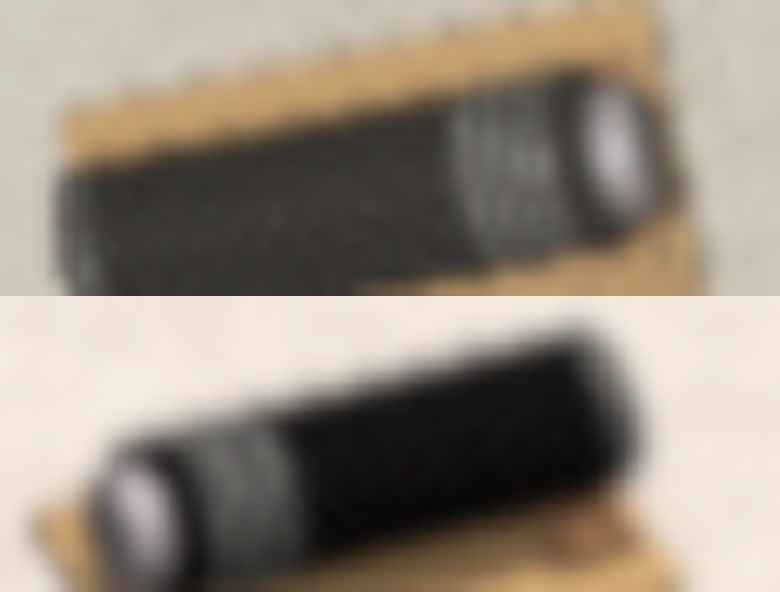

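```bash
cat > m.py <<'E'
from h import *
def fixture(c,b):
    I=c["image"].astype(int);m=np.zeros((384,512),np.uint8);x0,x1,y0,y1=b
    m[y0:y1,x0:x1]=(I[y0:y1,x0:x1].max(2)<105)*255
    m=cv2.morphologyEx(m,cv2.MORPH_OPEN,np.ones((2,2)))
    k=max(cv2.findContours(m,0,1)[0],key=cv2.contourArea).reshape(-1,2)
    return k
E
python3 - <<'E'
from m import *
t=dict(np.load("top0.npz"));s=dict(np.load("scene0.npz"))
for n,c,b in(("top",t,(232,348,162,226)),("scene",s,(168,280,185,250))):
    k=fixture(c,b);P=plane(c,k,12 if n=="top" else 6)[:,:2].astype(np.float32)
    r=cv2.minAreaRect(P);print(n,"plate",r, cv2.boxPoints(r).round(1).tolist())
# barrel cloud
for n,c,b in(("top",t,(125,190,195,240)),("scene",s,(310,378,170,210))):
    W=world(c);q=W[b[2]:b[3],b[0]:b[1]].reshape(-1,3);col=c["image"][b[2]:b[3],b[0]:b[1]].reshape(-1,3).astype(int)
    o=col[:,0]-col[:,2]>45; r=cv2.minAreaRect(q[o&(abs(q[:,2]-6)<6)][:,:2].astype(np.float32));print(n,"rest",r)
    B=q[(q[:,2]>24)];
    B=B[np.linalg.norm(B[:,:2]-np.median(B[:,:2],0),axis=1)<75]
    for _ in range(3):
        m=B.mean(0);v=np.linalg.svd(B[:,:2]-m[:2])[2][0];
        if v[1]>0:v=-v
        a=(B[:,:2]-m[:2])@v
        B=B[abs((B[:,:2]-m[:2])@[-v[1],v[0]])<24]
    print("axis",np.arctan2(v[1],v[0]),"mean",m,"ext",np.percentile(a,[0,1,99,100]).round(1))
    u=(B[:,:2]-m[:2])@[-v[1],v[0]];a=(B[:,:2]-m[:2])@v
    for lo in range(-72,72,6):
        g=(a>=lo)&(a<lo+6)
        if g.sum()>3:print(lo,g.sum(),"u",np.percentile(u[g],[2,98]).round(1),"z",np.percentile(B[g,2],[50,90]).round(1),end=" |")
    print()
# knob cloud
for n,c,b in(("top",t,(310,345,165,200)),("scene",s,(175,205,205,235))):
    W=world(c);q=W[b[2]:b[3],b[0]:b[1]].reshape(-1,3);col=c["image"][b[2]:b[3],b[0]:b[1]].reshape(-1,3).astype(int)
    B=q[(q[:,2]>52)&(q[:,2]<72)];r=cv2.minAreaRect(B[:,:2].astype(np.float32));v=np.linalg.svd(B[:,:2]-B[:,:2].mean(0))[2][0]
    print(n,"knob",len(B),B.mean(0),np.arctan2(v[1],v[0]),r,np.percentile(B[:,2],90))
# bystanders
W=world(t);
for nm,b in dict(cup=(375,425,155,195),jar=(368,405,238,268),books=(200,265,105,152)).items():
    q=W[b[2]:b[3],b[0]:b[1]].reshape(-1,3);q=q[q[:,2]>40];print(nm,q.min(0).round(),q.max(0).round())
E
```

```text
top plate ((584.1319580078125, -116.6759033203125), (82.71951293945312, 272.6294250488281), 14.834094047546387) [[509.29998779296875, 4.5], [579.0999755859375, -259.0], [659.0, -237.89999389648438], [589.2000122070312, 25.700000762939453]]
scene plate ((583.289794921875, -107.6978759765625), (106.4299545288086, 284.6253967285156), 14.306722640991211) [[496.6000061035156, 17.100000381469727], [566.9000244140625, -258.70001220703125], [670.0, -232.39999389648438], [599.7000122070312, 43.400001525878906]]
top rest ((525.1865234375, 258.5378112792969), (67.49583435058594, 127.583740234375), 11.13023853302002)
axis -1.3665849874901834 mean [525.79483342 252.26580882  43.94087899] ext [-61.1 -60.2  59.4  60.2]
-66 8 u [-15.4  16.8] z [46.1 49.4] |-60 29 u [-17.6  17.7] z [46.  49.4] |-54 33 u [-18.3  19.3] z [44.3 48.7] |-48 30 u [-17.1  19.8] z [46.5 48.2] |-42 32 u [-18.4  19.5] z [45.8 49.7] |-36 30 u [-16.7  18.3] z [44.7 47.9] |-30 31 u [-18.2  19.7] z [45.5 50.2] |-24 31 u [-16.5  18.6] z [45.3 48.4] |-18 31 u [-17.7  19. ] z [45.1 48.7] |-12 31 u [-17.3  20.4] z [46.  48.8] |-6 34 u
[... 1223 characters left out ...]
7  12.3] z [45.1 49.3] |36 25 u [-21.2  12.4] z [43.8 49.1] |42 28 u [-14.8  12.8] z [41.2 48. ] |48 29 u [-21.   11.5] z [39.7 45.6] |54 23 u [-18.3   7.6] z [32.2 40.6] |
top knob 73 [ 612.79377554 -217.48299722   61.54401612] 2.4263801761411865 ((613.5100708007812, -218.17762756347656), (12.006309509277344, 43.980560302734375), 50.20974349975586) 64.0336963481212
scene knob 87 [ 620.12661915 -217.45838389   59.8132604 ] -0.7142568790452944 ((617.9947509765625, -217.07167053222656), (12.894166946411133, 44.728309631347656), 48.962806701660156) 64.51352119328085
cup [ 492. -445.   40.] [ 670.  -44. 1069.]
jar [ 397. -402.   40.] [ 492.  -44. 1069.]
books [492. -44.  40.] [ 824.  118. 1069.]
```

The height profile settles the ends: over the last 6 mm at the -y end (image right) the part is only about ±12.5 mm wide and 44 mm high, so that is the aluminium stub. The +y end has full diameter and is the glass. The crop shows the largest barrel on the rest, as described, with the bright stub at the right. The glass already faces the same way as the fixture's stop. One more measurement of the V-blocks, then I move.

```bash
cat > fx.py <<'E'
from h import *
def fine(t):
    W=world(t);q=W[160:230,230:350].reshape(-1,3)
    th=-1.312;o=np.array([572.5,-65.])
    for _ in range(4):
        x=np.array([np.cos(th),np.sin(th)]);y=np.array([-x[1],x[0]])
        L=np.c_[(q[:,:2]-o)@x,(q[:,:2]-o)@y,q[:,2]]
        e=[]
        for lo in(-42,42):
            g=(abs(L[:,0]-lo)<17)&(abs(L[:,1])<45)&(L[:,2]>26)&(L[:,2]<50)
            if lo>0: g&=~((abs(L[:,1])<17)&(L[:,0]>38))
            X=L[g];tops=X[(abs(X[:,1])>18)]
            e.append([(np.percentile(tops[:,0],3)+np.percentile(tops[:,0],97))/2,(np.percentile(X[:,1],2)+np.percentile(X[:,1],98))/2])
        e=np.array(e);o=o+e.mean(0)@np.array([x,y]);th+=(e[1,1]-e[0,1])/84
    return o,th,e
E
python3 - <<'E'
from fx import *
t=dict(np.load("top0.npz"));s=dict(np.load("scene0.npz"))
for nm,c in(("top",t),):
    o,th,e=fine(c);print(nm,"V",o,th,e)
x=np.array([np.cos(th),np.sin(th)])
print("knob from V",o+160*x,"stop",o-68*x)
W=world(t)
# fine end profile of barrel
q=W[195:240,125:190].reshape(-1,3);v=np.array([np.cos(-1.3666),np.sin(-1.3666)]);m=np.array([525.8,252.3])
a=(q[:,:2]-m)@v;u=(q[:,:2]-m)@[-v[1],v[0]]
for sg in(1,-1):
  for lo in range(44,64,2):
    g=(a*sg>=lo)&(a*sg<lo+2)&(q[:,2]>24)&(abs(u)<25)
    if g.any():print(sg,lo,g.sum(),u[g].min().round(),u[g].max().round(),np.sort(q[g,2])[-3:].round())
# V block edges in both views at z=43: bright top patches -> tri via scene
I=t["image"].astype(int);
for nm,b in dict(cup=(375,425,155,195),jar=(368,405,238,268),books=(200,265,105,152)).items():
    r=W[b[2]:b[3],b[0]:b[1]].reshape(-1,3);r=r[(r[:,2]>40)&(r[:,2]<200)];print(nm,r.min(0).round(),r.max(0).round())
# scene knob/barrel/yellow nose in both views: triangulate nose and knob
def cen(c,b,f):
    J=c["image"][b[2]:b[3],b[0]:b[1]].astype(int);ys,xs=np.nonzero(f(J));return xs.mean()+b[0],ys.mean()+b[2]
yel=lambda J:J[...,0]-J[...,2]>60
n1=cen(t,(285,305,180,205),yel);n2=cen(s,(210,235,200,225),yel);print("nose",n1,n2,tri(t,n1,s,n2))
dk=lambda J:J.max(2)<45
k1=cen(t,(310,345,165,200),lambda J:J.max(2)<58);k2=cen(s,(176,200,208,235),lambda J:J.max(2)<25);print("knob",k1,k2,tri(t,k1,s,k2))
E
```

```text
top V [572.81180208 -62.66952181] -1.3148485464567532 [[-4.16300979e+01  6.33683022e-07]
 [ 4.16301499e+01 -2.01381804e-05]]
knob from V [ 613.31779047 -217.45732787] stop [555.59675701   3.11529577]
1 44 13 -16.0 18.0 [49. 50. 51.]
1 46 6 -11.0 14.0 [46. 47. 50.]
1 48 11 -17.0 20.0 [48. 49. 52.]
1 50 19 -17.0 19.0 [49. 49. 51.]
1 52 8 -12.0 19.0 [43. 44. 45.]
1 54 9 -13.0 13.0 [44. 44. 45.]
1 56 7 -13.0 6.0 [41. 42. 43.]
1 58 14 -11.0 12.0 [41. 42. 48.]
1 60 3 3.0 14.0 [28. 30. 33.]
-1 44 9 -17.0 20.0 [47. 48. 48.]
-1 46 10 -14.0 20.0 [47. 48. 49.]
-1 48 10 -19.0 18.0 [47. 48. 51.]
-1 50 12 -16.0 21.0 [49. 50. 50.]
-1 52 11 -18.0 18.0 [48. 48. 48.]
-1 54 11 -18.0 16.0 [48. 50. 52.]
-1 56 9 -17.0 16.0 [47. 48. 50.]
-1 58 9 -14.0 20.0 [48. 49. 49.]
-1 60 8 -17.0 17.0 [47. 49. 51.]
cup [ 602. -445.   40.] [ 670. -376.  132.]
jar [ 397. -402.   40.] [ 446. -351.   72.]
books [713. -32.  40.] [824. 118.  60.]
nose (np.float64(290.5), np.float64(192.5)) (np.float64(222.0625), np.float64(210.125)) (array([ 588.00382871, -115.33978198,   49.99572544]), np.float64(0.2671846395169535))
knob (np.float64(327.28846153846155), np.float64(182.6346153846154)) (np.float64(184.8815789473684), np.float64(222.64473684210526)) (array([ 614.54540668, -217.90356569,   44.13744697]), np.float64(2.3662293759284707))
```

Request:
step_arm(plan=[{"x": -1,"y": -0.85},{"x": -1,"y": -0.85},{"x": -1,"y": -0.85},{"x": -1,"y": -0.85},{"x": -1,"y": -0.85},{"x": -1,"y": -0.85},{"x": -1,"y": -0.85},{"x": -1,"y": -0.85},{"x": -1,"y": -0.85},{"x": -1,"y": -0.85}], jaw=0)

```text
schema error: expected keys x, y, z, rx, ry, rz
```

Request:
step_arm(plan=[{"x": -1,"y": -0.85},{"x": -1,"y": -0.85},{"x": -1,"y": -0.85},{"x": -1,"y": -0.85},{"x": -1,"y": -0.85},{"x": -1,"y": -0.85},{"x": -1,"y": -0.85},{"x": -1,"y": -0.85},{"x": -1,"y": -0.85},{"x": -1,"y": -0.85}])

```text
schema error: expected keys x, y, z, rx, ry, rz
```

```bash
cat > go.py <<'E'
import sys
from cell import *
import numpy as np
from scipy.spatial.transform import Rotation as R
s=state();g=list(map(float,sys.argv[1:5]))
M=R.from_euler('xyz',s["tcp_rot"]);p=np.array(s["eef_pos"])
T=R.from_euler('xyz',[np.pi,0,g[3]])
print("t",s["t"],"pos",p.round(1),"rot",np.round(s["tcp_rot"],3),"F",np.round(s["ft_force"],1),"M",np.round(s["moment"],2),"open",s["opening"],"grip",s["grip_force"])
print("shift units tool now",(M.inv().apply(np.array(g[:3])-p)/25).round(2),"turn units",((M.inv()*T).as_rotvec()*10).round(2),"shift in target frame",(T.inv().apply(np.array(g[:3])-p)/25).round(2))
E
python3 go.py 613.4 -217.5 130 2.43
```

```text
t 0.1 pos [278.9 559.1 214.1] rot [-3.141 -0.     2.679] F [-0.   1.  -0.7] M [0.04 0.01 0.04] open 1.001127201370818 grip 0.0
shift units tool now [-25.84 -21.82   3.38] turn units [-0.01  0.    2.49] shift in target frame [-30.42 -14.79   3.37]
```

Request:
step_arm(plan=[{"x": -1,"y": -0.85,"z": 0,"rx": 0,"ry": 0,"rz": 0},{"x": -1,"y": -0.85,"z": 0,"rx": 0,"ry": 0,"rz": 0},{"x": -1,"y": -0.85,"z": 0,"rx": 0,"ry": 0,"rz": 0},{"x": -1,"y": -0.85,"z": 0,"rx": 0,"ry": 0,"rz": 0},{"x": -1,"y": -0.85,"z": 0,"rx": 0,"ry": 0,"rz": 0},{"x": -1,"y": -0.85,"z": 0,"rx": 0,"ry": 0,"rz": 0},{"x": -1,"y": -0.85,"z": 0,"rx": 0,"ry": 0,"rz": 0},{"x": -1,"y": -0.85,"z": 0,"rx": 0,"ry": 0,"rz": 0},{"x": -1,"y": -0.85,"z": 0,"rx": 0,"ry": 0,"rz": 0},{"x": -1,"y": -0.85,"z": 0,"rx": 0,"ry": 0,"rz": 0}], jaw=0)

```text
t: 0.93
eef_pos: [408.1, 256.0, 214.5]
tcp_rot: [-3.141, -0.0, 2.679]
ft_force: [0.6, -0.6, -0.6]
opening: 0.505
grip_force: 0.0
```

Request:
step_arm(plan=[{"x": -1,"y": -0.85,"z": 0,"rx": 0,"ry": 0,"rz": 0},{"x": -1,"y": -0.85,"z": 0,"rx": 0,"ry": 0,"rz": 0},{"x": -1,"y": -0.85,"z": 0,"rx": 0,"ry": 0,"rz": 0},{"x": -1,"y": -0.85,"z": 0,"rx": 0,"ry": 0,"rz": 0},{"x": -1,"y": -0.85,"z": 0,"rx": 0,"ry": 0,"rz": 0},{"x": -1,"y": -0.85,"z": 0,"rx": 0,"ry": 0,"rz": 0},{"x": -1,"y": -0.85,"z": 0,"rx": 0,"ry": 0,"rz": 0},{"x": -1,"y": -0.85,"z": 0,"rx": 0,"ry": 0,"rz": 0},{"x": -1,"y": -0.85,"z": 0,"rx": 0,"ry": 0,"rz": 0},{"x": -1,"y": -0.85,"z": 0,"rx": 0,"ry": 0,"rz": 0}])

```text
t: 1.77
eef_pos: [536.9, -45.9, 214.4]
tcp_rot: [3.142, -0.0, 2.679]
ft_force: [-0.3, 0.2, 0.6]
opening: 0.499
grip_force: 0.0
```

```bash
python3 go.py 613.4 -217.5 130 2.43
```

```text
t 1.7667 pos [536.9 -45.9 214.4] rot [ 3.142 -0.     2.679] F [-0.3  0.2  0.6] M [-0.03 -0.03  0.01] open 0.4986044848179418 grip 0.0
shift units tool now [-5.8  -4.78  3.37] turn units [-0.   -0.    2.49] shift in target frame [-6.8  -3.2   3.38]
```

Request:
step_arm(plan=[{"x": -0.97,"y": -0.8,"z": 0.56,"rx": 0,"ry": 0,"rz": 0},{"x": -0.97,"y": -0.8,"z": 0.56,"rx": 0,"ry": 0,"rz": 0},{"x": -0.97,"y": -0.8,"z": 0.56,"rx": 0,"ry": 0,"rz": 0},{"x": -0.97,"y": -0.8,"z": 0.56,"rx": 0,"ry": 0,"rz": 0},{"x": -0.97,"y": -0.8,"z": 0.56,"rx": 0,"ry": 0,"rz": 0},{"x": -0.95,"y": -0.78,"z": 0.56,"rx": 0,"ry": 0,"rz": 0},{"x": 0,"y": 0,"z": 0,"rx": 0,"ry": 0,"rz": 0.83},{"x": 0,"y": 0,"z": 0,"rx": 0,"ry": 0,"rz": 0.83},{"x": 0,"y": 0,"z": 0,"rx": 0,"ry": 0,"rz": 0.83},{"x": 0,"y": 0,"z": 0,"rx": 0,"ry": 0,"rz": 0}])

```text
t: 2.6
eef_pos: [612.9, -216.1, 130.0]
tcp_rot: [-3.141, -0.001, 2.426]
ft_force: [0.2, 1.0, 0.9]
opening: 0.499
grip_force: 0.0
```

```bash
python3 go.py 613.4 -217.5 38 2.43; python3 - <<'E'
from cell import *
from h import *
out=[]
for n in("top","scene"):
    c=read_camera(n);np.savez(n+"1.npz",**c)
    X=[[613.4,-217.5,64],state()["eef_pos"]];p=proj(c,X);print(n,p.round(1))
    x0,y0=(p[0]-[32,24]).astype(int);i=c["image"][y0:y0+48,x0:x0+64,::-1]
    out.append(cv2.resize(i,(400,300),interpolation=cv2.INTER_CUBIC))
    for q,col in zip(p,((0,0,255),(0,255,0))):cv2.circle(out[-1],tuple(int(v) for v in (q+.5-[x0,y0])*6.25),3,col,-1)
cv2.imwrite("pics/hover.png",np.hstack(out))
E
```

```text
t 2.6 pos [ 612.9 -216.1  130. ] rot [-3.141e+00 -1.000e-03  2.426e+00] F [0.2 1.  0.9] M [-0.03  0.06  0.01] open 0.49878479421013666 grip 0.0
shift units tool now [-0.06 -0.03  3.68] turn units [-0.   -0.01 -0.04] shift in target frame [-0.05 -0.03  3.68]
top [[328.8 182.2]
 [332.7 179.2]]
scene [[184.8 217.5]
 [183.  200.4]]
```

View pics/hover.png

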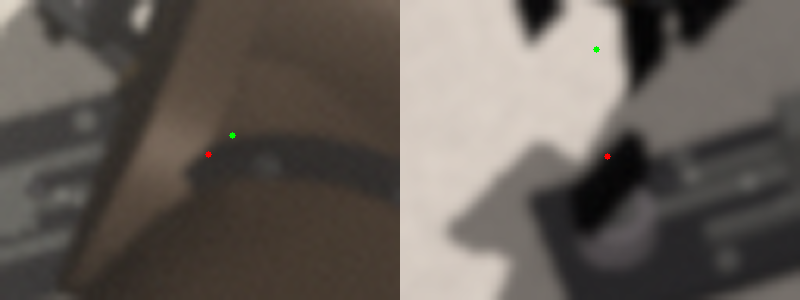

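The scene half shows the finger tips at about (530,40) and (635,85), straddling the black knob bar at (608,170). The top view is hidden by the arm. The fingers and the knob are offset from their predictions by the same amount in this camera, so the alignment is good and I go down.

Request:
step_arm(plan=[{"x": -0.05,"y": -0.03,"z": 0.6,"rx": 0,"ry": 0,"rz": 0},{"x": 0,"y": 0,"z": 0.6,"rx": 0,"ry": 0,"rz": 0},{"x": 0,"y": 0,"z": 0.6,"rx": 0,"ry": 0,"rz": 0},{"x": 0,"y": 0,"z": 0.6,"rx": 0,"ry": 0,"rz": 0},{"x": 0,"y": 0,"z": 0.6,"rx": 0,"ry": 0,"rz": 0},{"x": 0,"y": 0,"z": 0.4,"rx": 0,"ry": 0,"rz": 0},{"x": 0,"y": 0,"z": 0.2,"rx": 0,"ry": 0,"rz": 0},{"x": 0,"y": 0,"z": 0.05,"rx": 0,"ry": 0,"rz": 0},{"x": 0,"y": 0,"z": 0,"rx": 0,"ry": 0,"rz": 0},{"x": 0,"y": 0,"z": 0,"rx": 0,"ry": 0,"rz": 0}])

```text
t: 3.53
eef_pos: [613.9, -217.4, 40.1]
tcp_rot: [3.141, 0.001, 2.43]
ft_force: [0.3, 0.6, 0.3]
opening: 0.5
grip_force: 0.0
```

Request:
step_arm(plan=[{"x": 0,"y": 0,"z": 0,"rx": 0,"ry": 0,"rz": 0},{"x": 0,"y": 0,"z": 0,"rx": 0,"ry": 0,"rz": 0},{"x": 0,"y": 0,"z": 0,"rx": 0,"ry": 0,"rz": 0},{"x": 0,"y": 0,"z": 0,"rx": 0,"ry": 0,"rz": 0},{"x": 0,"y": 0,"z": 0,"rx": 0,"ry": 0,"rz": 0},{"x": 0,"y": 0,"z": 0,"rx": 0,"ry": 0,"rz": 0},{"x": 0,"y": 0,"z": 0,"rx": 0,"ry": 0,"rz": 0},{"x": 0,"y": 0,"z": 0,"rx": 0,"ry": 0,"rz": 0},{"x": 0,"y": 0,"z": 0,"rx": 0,"ry": 0,"rz": 0},{"x": 0,"y": 0,"z": 0,"rx": 0,"ry": 0,"rz": 0}], jaw=1)

```text
t: 4.37
eef_pos: [613.7, -217.2, 39.4]
tcp_rot: [3.141, 0.0, 2.43]
ft_force: [0.4, 1.4, 1.1]
opening: 0.124
grip_force: 30.0
```

```bash
python3 go.py 613.4 -217.5 38 2.43
```

```text
t 4.3667 pos [ 613.7 -217.2   39.4] rot [3.141 0.    2.43 ] F [0.4 1.4 1.1] M [ 0.31 -0.22  0.04] open 0.1243741597971997 grip 29.96910184621811
shift units tool now [ 0.   -0.02  0.06] turn units [ 0.  0. -0.] shift in target frame [ 0.   -0.02  0.06]
```

Request:
step_arm(plan=[{"x": 0,"y": 0,"z": 0,"rx": 0,"ry": 0,"rz": 0.5},{"x": 0,"y": 0,"z": 0,"rx": 0,"ry": 0,"rz": 0.9},{"x": 0,"y": 0,"z": 0,"rx": 0,"ry": 0,"rz": 0.9},{"x": 0,"y": 0,"z": 0,"rx": 0,"ry": 0,"rz": 0.9},{"x": 0,"y": 0,"z": 0,"rx": 0,"ry": 0,"rz": 0.9},{"x": 0,"y": 0,"z": 0,"rx": 0,"ry": 0,"rz": 0.9},{"x": 0,"y": 0,"z": 0,"rx": 0,"ry": 0,"rz": 0.9},{"x": 0,"y": 0,"z": 0,"rx": 0,"ry": 0,"rz": 0.9},{"x": 0,"y": 0,"z": 0,"rx": 0,"ry": 0,"rz": 0.9},{"x": 0,"y": 0,"z": 0,"rx": 0,"ry": 0,"rz": 0.9}])

```text
t: 5.2
eef_pos: [614.2, -217.0, 39.5]
tcp_rot: [3.14, -0.0, 1.565]
ft_force: [4.5, 3.2, -1.3]
opening: 0.124
grip_force: 30.0
```

Request:
step_arm(plan=[{"x": 0,"y": 0,"z": 0,"rx": 0,"ry": 0,"rz": 0.9},{"x": 0,"y": 0,"z": 0,"rx": 0,"ry": 0,"rz": 0.9},{"x": 0,"y": 0,"z": 0,"rx": 0,"ry": 0,"rz": 0.9},{"x": 0,"y": 0,"z": 0,"rx": 0,"ry": 0,"rz": 0.9},{"x": 0,"y": 0,"z": 0,"rx": 0,"ry": 0,"rz": 0.4},{"x": 0,"y": 0,"z": 0,"rx": 0,"ry": 0,"rz": 0},{"x": 0,"y": 0,"z": 0,"rx": 0,"ry": 0,"rz": 0},{"x": 0,"y": 0,"z": 0,"rx": 0,"ry": 0,"rz": 0},{"x": 0,"y": 0,"z": 0,"rx": 0,"ry": 0,"rz": 0},{"x": 0,"y": 0,"z": 0,"rx": 0,"ry": 0,"rz": 0}])

```text
t: 6.03
eef_pos: [614.5, -217.0, 39.5]
tcp_rot: [3.14, -0.001, 1.17]
ft_force: [5.7, 3.0, -0.8]
opening: 0.124
grip_force: 30.0
```

```bash
python3 go.py 613.4 -217.5 38 1.08
```

```text
t 6.0333 pos [ 614.5 -217.    39.5] rot [ 3.14e+00 -1.00e-03  1.17e+00] F [ 5.7  3.  -0.8] M [ 0.51 -0.9  -0.06] open 0.12385592131699032 grip 29.982174932956696
shift units tool now [-0.03 -0.03  0.06] turn units [ 0.02 -0.01  0.9 ] shift in target frame [-0.04 -0.03  0.06]
```

Request:
step_arm(plan=[{"x": 0,"y": 0,"z": 0,"rx": 0,"ry": 0,"rz": 0.3},{"x": 0,"y": 0,"z": 0,"rx": 0,"ry": 0,"rz": 0.3},{"x": 0,"y": 0,"z": 0,"rx": 0,"ry": 0,"rz": 0.2},{"x": 0,"y": 0,"z": 0,"rx": 0,"ry": 0,"rz": 0},{"x": 0,"y": 0,"z": 0,"rx": 0,"ry": 0,"rz": 0},{"x": 0,"y": 0,"z": 0,"rx": 0,"ry": 0,"rz": 0},{"x": 0,"y": 0,"z": 0,"rx": 0,"ry": 0,"rz": 0},{"x": 0,"y": 0,"z": 0,"rx": 0,"ry": 0,"rz": 0},{"x": 0,"y": 0,"z": 0,"rx": 0,"ry": 0,"rz": 0},{"x": 0,"y": 0,"z": 0,"rx": 0,"ry": 0,"rz": 0}])

```text
t: 6.87
eef_pos: [614.5, -217.1, 39.5]
tcp_rot: [3.14, -0.001, 1.09]
ft_force: [6.0, 3.5, -1.2]
opening: 0.125
grip_force: 30.0
```

```bash
python3 go.py 613.4 -217.5 38 1.06; python3 - <<'E'
from cell import *
from h import *
c=read_camera("scene");np.savez("scene2.npz",**c);n=lambda J:J[...,0]-J[...,2]>60
for f in("scene0.npz","scene2.npz"):
    J=dict(np.load(f))["image"][195:230,195:240].astype(int);ys,xs=np.nonzero(n(J));print(f,len(xs),plane(c,[[xs.mean()+195,ys.mean()+195]],48))
E
```

```text
t 6.8667 pos [ 614.5 -217.1   39.5] rot [ 3.14e+00 -1.00e-03  1.09e+00] F [ 6.   3.5 -1.2] M [ 0.51 -0.92  0.03] open 0.12460803797984257 grip 29.9640753865242
shift units tool now [-0.04 -0.03  0.06] turn units [ 0.02 -0.01  0.3 ] shift in target frame [-0.04 -0.03  0.06]
scene0.npz 16 [[ 586.22923555 -115.10413539   48.        ]]
scene2.npz 3 [[ 591.95113049 -133.37362709   48.        ]]
```

Request:
step_arm(plan=[{"x": 0,"y": 0,"z": 0,"rx": 0,"ry": 0,"rz": 0.3},{"x": 0,"y": 0,"z": 0,"rx": 0,"ry": 0,"rz": 0.2},{"x": 0,"y": 0,"z": 0,"rx": 0,"ry": 0,"rz": 0},{"x": 0,"y": 0,"z": 0,"rx": 0,"ry": 0,"rz": 0},{"x": 0,"y": 0,"z": 0,"rx": 0,"ry": 0,"rz": 0},{"x": 0,"y": 0,"z": 0,"rx": 0,"ry": 0,"rz": 0},{"x": 0,"y": 0,"z": 0,"rx": 0,"ry": 0,"rz": 0},{"x": 0,"y": 0,"z": 0,"rx": 0,"ry": 0,"rz": 0},{"x": 0,"y": 0,"z": 0,"rx": 0,"ry": 0,"rz": 0},{"x": 0,"y": 0,"z": 0,"rx": 0,"ry": 0,"rz": 0}])

```text
t: 7.75
eef_pos: [614.5, -217.1, 39.5]
tcp_rot: [3.14, -0.001, 1.041]
ft_force: [6.5, 3.8, -1.6]
opening: 0.128
grip_force: 30.6
```

```bash
python3 go.py 526.5 252.4 130 1.775
```

```text
t 7.75 pos [ 614.5 -217.1   39.5] rot [ 3.140e+00 -1.000e-03  1.041e+00] F [ 6.5  3.8 -1.6] M [ 0.51 -0.91  0.69] open 0.12833080482652187 grip 30.618723928928375
shift units tool now [ 14.43 -12.52  -3.64] turn units [ 0.02  0.   -7.34] shift in target frame [19.1   0.36 -3.62]
```

Request:
step_arm(plan=[{"x": 0,"y": 0,"z": 0,"rx": 0,"ry": 0,"rz": 0},{"x": 0,"y": 0,"z": 0,"rx": 0,"ry": 0,"rz": 0},{"x": 0,"y": 0,"z": 0,"rx": 0,"ry": 0,"rz": 0},{"x": 0,"y": 0,"z": 0,"rx": 0,"ry": 0,"rz": 0},{"x": 0,"y": 0,"z": -0.5,"rx": 0,"ry": 0,"rz": 0},{"x": 0,"y": 0,"z": -1,"rx": 0,"ry": 0,"rz": 0},{"x": 0,"y": 0,"z": -1,"rx": 0,"ry": 0,"rz": 0},{"x": 0,"y": 0,"z": -1,"rx": 0,"ry": 0,"rz": 0},{"x": 0,"y": 0,"z": -1,"rx": 0,"ry": 0,"rz": 0},{"x": 0,"y": 0,"z": 0,"rx": 0,"ry": 0,"rz": 0}], jaw=0)

```text
t: 8.58
eef_pos: [615.2, -218.1, 157.9]
tcp_rot: [3.134, -0.001, 1.04]
ft_force: [0.8, -0.0, 0.8]
opening: 0.502
grip_force: 0.0
```

```bash
python3 go.py 526.5 252.4 130 1.775
```

```text
t 8.5833 pos [ 615.2 -218.1  157.9] rot [ 3.134e+00 -1.000e-03  1.040e+00] F [ 0.8 -0.   0.8] M [-0.09  0.08 -0.07] open 0.5023623060386042 grip 0.0
shift units tool now [ 14.43 -12.6    1.03] turn units [ 0.08  0.02 -7.35] shift in target frame [19.15  0.34  1.12]
```

Request:
step_arm(plan=[{"x": 0,"y": 0,"z": 0,"rx": 0,"ry": 0,"rz": -0.92},{"x": 0,"y": 0,"z": 0,"rx": 0,"ry": 0,"rz": -0.92},{"x": 0,"y": 0,"z": 0,"rx": 0,"ry": 0,"rz": -0.92},{"x": 0,"y": 0,"z": 0,"rx": 0,"ry": 0,"rz": -0.92},{"x": 0,"y": 0,"z": 0,"rx": 0,"ry": 0,"rz": -0.92},{"x": 0,"y": 0,"z": 0,"rx": 0,"ry": 0,"rz": -0.92},{"x": 0,"y": 0,"z": 0,"rx": 0,"ry": 0,"rz": -0.92},{"x": 0,"y": 0,"z": 0,"rx": 0,"ry": 0,"rz": -0.91},{"x": 0.5,"y": 0,"z": 0,"rx": 0,"ry": 0,"rz": 0},{"x": 1,"y": 0,"z": 0,"rx": 0,"ry": 0,"rz": 0}], jaw=-0.6)

```text
t: 9.42
eef_pos: [605.8, -181.4, 151.9]
tcp_rot: [3.141, 0.0, 1.77]
ft_force: [0.8, 0.0, 0.7]
opening: 0.8
grip_force: 0.0
```

Request:
step_arm(plan=[{"x": 1,"y": 0,"z": 0,"rx": 0,"ry": 0,"rz": 0},{"x": 1,"y": 0,"z": 0,"rx": 0,"ry": 0,"rz": 0},{"x": 1,"y": 0,"z": 0,"rx": 0,"ry": 0,"rz": 0},{"x": 1,"y": 0,"z": 0,"rx": 0,"ry": 0,"rz": 0},{"x": 1,"y": 0,"z": 0,"rx": 0,"ry": 0,"rz": 0},{"x": 1,"y": 0,"z": 0,"rx": 0,"ry": 0,"rz": 0},{"x": 1,"y": 0,"z": 0,"rx": 0,"ry": 0,"rz": 0},{"x": 1,"y": 0,"z": 0,"rx": 0,"ry": 0,"rz": 0},{"x": 1,"y": 0,"z": 0,"rx": 0,"ry": 0,"rz": 0},{"x": 1,"y": 0,"z": 0,"rx": 0,"ry": 0,"rz": 0}])

```text
t: 10.25
eef_pos: [554.2, 66.0, 152.2]
tcp_rot: [3.142, -0.0, 1.771]
ft_force: [-0.2, -0.4, -0.8]
opening: 0.799
grip_force: 0.0
```

```bash
python3 go.py 526.5 252.4 130 1.775;python3 - <<'E'
from cell import *
from fx import *
c=read_camera("top");np.savez("top3.npz",**c)
q=world(c)[195:240,125:190].reshape(-1,3);B=q[(q[:,2]>36)&(q[:,2]<60)];print(B.mean(0),len(B))
try:print(fine(c))
except Exception as e:print(e)
E
```

```text
t 10.25 pos [554.2  66.  152.2] rot [ 3.142 -0.     1.771] F [-0.2 -0.4 -0.8] M [-0.07  0.04 -0.04] open 0.7985365603618703 grip 0.0
shift units tool now [7.53 0.4  0.89] turn units [ 0.   -0.   -0.04] shift in target frame [7.53 0.43 0.89]
[519.69406501 293.12857111  45.69894662] 187
(array([572.8788646 , -62.65265843]), np.float64(-1.3133309143447696), array([[-4.16583597e+01,  1.13182044e-06],
       [ 4.16583930e+01, -4.59703120e-07]]))
```

Request:
step_arm(plan=[{"x": 1,"y": 0.05,"z": 0.1,"rx": 0,"ry": 0,"rz": -0.04},{"x": 1,"y": 0.05,"z": 0.1,"rx": 0,"ry": 0,"rz": 0},{"x": 1,"y": 0.05,"z": 0.1,"rx": 0,"ry": 0,"rz": 0},{"x": 1,"y": 0.05,"z": 0.1,"rx": 0,"ry": 0,"rz": 0},{"x": 1,"y": 0.05,"z": 0.1,"rx": 0,"ry": 0,"rz": 0},{"x": 1,"y": 0.05,"z": 0.1,"rx": 0,"ry": 0,"rz": 0},{"x": 1,"y": 0.05,"z": 0.1,"rx": 0,"ry": 0,"rz": 0},{"x": 0.45,"y": 0.05,"z": 0.2,"rx": 0,"ry": 0,"rz": 0},{"x": 0,"y": 0,"z": 0,"rx": 0,"ry": 0,"rz": 0},{"x": 0,"y": 0,"z": 0,"rx": 0,"ry": 0,"rz": 0}])

```text
t: 11.13
eef_pos: [526.2, 248.6, 129.2]
tcp_rot: [-3.141, 0.0, 1.779]
ft_force: [-0.1, -1.0, -0.4]
opening: 0.799
grip_force: 0.0
```

```bash
python3 go.py 526.5 252.4 13 1.775;python3 - <<'E'
from cell import *
from h import *
c=read_camera("scene")
x0,y0=300,130;i=cv2.resize(c["image"][y0:y0+80,x0:x0+100,::-1],(750,600),interpolation=cv2.INTER_CUBIC)
for q in proj(c,[state()["eef_pos"],[526.5,252.4,51]]):cv2.circle(i,tuple(int(v) for v in (q+.5-[x0,y0])*7.5),3,(0,0,255),-1)
cv2.imwrite("pics/hb.png",i)
E
```

```text
t 11.1333 pos [526.2 248.6 129.2] rot [-3.141  0.     1.779] F [-0.1 -1.  -0.4] M [-0.12  0.08 -0.03] open 0.7986901755594257 grip 0.0
shift units tool now [0.15 0.05 4.65] turn units [-0.01  0.    0.04] shift in target frame [0.15 0.04 4.65]
```

View pics/hb.png

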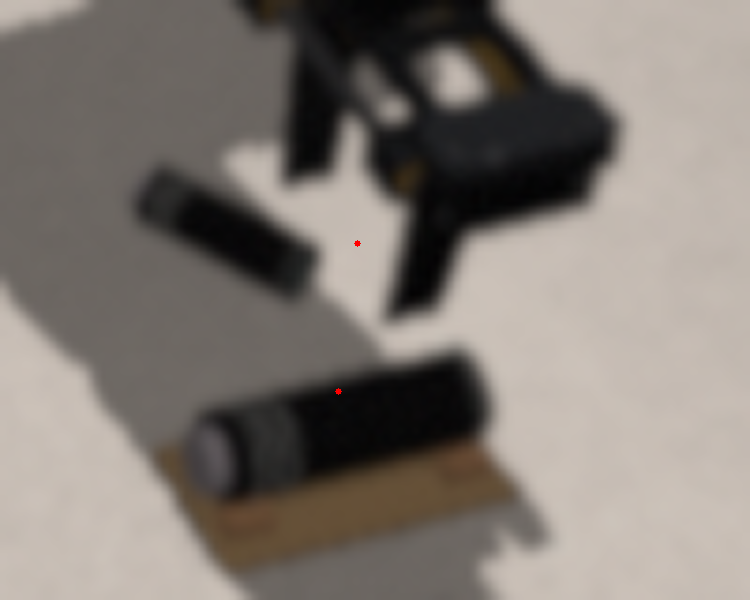

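The picture shows the finger tips at (310,180) and (410,315), centred over the barrel, whose middle is at (340,420). The grey stub, narrower than the body, sticks out at the left end at (210,455).

Request:
step_arm(plan=[{"x": 0.15,"y": 0.05,"z": 0.6,"rx": 0,"ry": 0,"rz": 0.04},{"x": 0,"y": 0,"z": 0.7,"rx": 0,"ry": 0,"rz": 0},{"x": 0,"y": 0,"z": 0.7,"rx": 0,"ry": 0,"rz": 0},{"x": 0,"y": 0,"z": 0.7,"rx": 0,"ry": 0,"rz": 0},{"x": 0,"y": 0,"z": 0.7,"rx": 0,"ry": 0,"rz": 0},{"x": 0,"y": 0,"z": 0.6,"rx": 0,"ry": 0,"rz": 0},{"x": 0,"y": 0,"z": 0.4,"rx": 0,"ry": 0,"rz": 0},{"x": 0,"y": 0,"z": 0.2,"rx": 0,"ry": 0,"rz": 0},{"x": 0,"y": 0,"z": 0,"rx": 0,"ry": 0,"rz": 0},{"x": 0,"y": 0,"z": 0,"rx": 0,"ry": 0,"rz": 0}])

```text
t: 12.02
eef_pos: [527.5, 252.2, 14.9]
tcp_rot: [3.141, -0.0, 1.774]
ft_force: [0.1, -0.8, 1.4]
opening: 0.798
grip_force: 0.0
```

Request:
step_arm(plan=[{"x": 0,"y": 0,"z": 0,"rx": 0,"ry": 0,"rz": 0},{"x": 0,"y": 0,"z": 0,"rx": 0,"ry": 0,"rz": 0},{"x": 0,"y": 0,"z": 0,"rx": 0,"ry": 0,"rz": 0},{"x": 0,"y": 0,"z": 0,"rx": 0,"ry": 0,"rz": 0},{"x": 0,"y": 0,"z": 0,"rx": 0,"ry": 0,"rz": 0},{"x": 0,"y": 0,"z": 0,"rx": 0,"ry": 0,"rz": 0},{"x": 0,"y": 0,"z": 0,"rx": 0,"ry": 0,"rz": 0},{"x": 0,"y": 0,"z": 0,"rx": 0,"ry": 0,"rz": 0},{"x": 0,"y": 0,"z": 0,"rx": 0,"ry": 0,"rz": 0},{"x": 0,"y": 0,"z": 0,"rx": 0,"ry": 0,"rz": 0}], jaw=1)

```text
t: 12.85
eef_pos: [526.3, 252.3, 14.4]
tcp_rot: [-3.14, 0.0, 1.775]
ft_force: [-6.0, -0.8, 4.2]
opening: 0.417
grip_force: 30.0
```

```bash
python3 go.py 526.5 252.4 13 1.775
```

```text
t 12.85 pos [526.3 252.3  14.4] rot [-3.14   0.     1.775] F [-6.  -0.8  4.2] M [-0.22  1.05 -0.03] open 0.4171370182882286 grip 29.982191026210785
shift units tool now [0.   0.01 0.06] turn units [-0.02  0.   -0.  ] shift in target frame [0.   0.01 0.06]
```

Request:
step_arm(plan=[{"x": 0,"y": 0,"z": -0.3,"rx": 0,"ry": 0,"rz": 0},{"x": 0,"y": 0,"z": -0.5,"rx": 0,"ry": 0,"rz": 0},{"x": 0,"y": 0,"z": -0.6,"rx": 0,"ry": 0,"rz": 0},{"x": 0,"y": 0,"z": -0.6,"rx": 0,"ry": 0,"rz": 0},{"x": 0,"y": 0,"z": -0.6,"rx": 0,"ry": 0,"rz": 0},{"x": 0,"y": 0,"z": -0.6,"rx": 0,"ry": 0,"rz": 0},{"x": 0,"y": 0,"z": -0.5,"rx": 0,"ry": 0,"rz": 0},{"x": 0,"y": 0,"z": -0.3,"rx": 0,"ry": 0,"rz": 0},{"x": 0,"y": 0,"z": 0,"rx": 0,"ry": 0,"rz": -0.26},{"x": 0,"y": 0,"z": 0,"rx": 0,"ry": 0,"rz": -0.26}])

```text
t: 13.68
eef_pos: [527.5, 252.6, 115.1]
tcp_rot: [3.14, -0.0, 1.828]
ft_force: [-0.1, 0.1, -2.2]
opening: 0.417
grip_force: 30.0
```

```bash
python3 go.py 572.6 -61.7 114 1.828
```

```text
t 13.6833 pos [527.5 252.6 115.1] rot [ 3.14  -0.     1.828] F [-0.1  0.1 -2.2] M [-0.04 -0.03 -0.  ] open 0.416726730509379 grip 29.981238842010498
shift units tool now [-12.62  -1.45   0.04] turn units [ 0.02 -0.   -0.  ] shift in target frame [-12.62  -1.45   0.05]
```

Request:
step_arm(plan=[{"x": -0.5,"y": -0.1,"z": 0,"rx": 0,"ry": 0,"rz": 0},{"x": -0.8,"y": -0.1,"z": 0,"rx": 0,"ry": 0,"rz": 0},{"x": -0.9,"y": -0.1,"z": 0,"rx": 0,"ry": 0,"rz": 0},{"x": -0.9,"y": -0.1,"z": 0,"rx": 0,"ry": 0,"rz": 0},{"x": -0.9,"y": -0.1,"z": 0,"rx": 0,"ry": 0,"rz": 0},{"x": -0.9,"y": -0.1,"z": 0,"rx": 0,"ry": 0,"rz": 0},{"x": -0.9,"y": -0.1,"z": 0,"rx": 0,"ry": 0,"rz": 0},{"x": -0.9,"y": -0.1,"z": 0,"rx": 0,"ry": 0,"rz": 0},{"x": -0.9,"y": -0.1,"z": 0,"rx": 0,"ry": 0,"rz": 0},{"x": -0.9,"y": -0.1,"z": 0,"rx": 0,"ry": 0,"rz": 0}])

```text
t: 14.52
eef_pos: [556.7, 38.8, 114.3]
tcp_rot: [3.142, 0.0, 1.826]
ft_force: [0.6, 0.9, -1.8]
opening: 0.419
grip_force: 30.0
```

Request:
step_arm(plan=[{"x": -0.9,"y": -0.1,"z": 0,"rx": 0,"ry": 0,"rz": 0},{"x": -0.9,"y": -0.1,"z": 0,"rx": 0,"ry": 0,"rz": 0},{"x": -0.9,"y": -0.1,"z": 0,"rx": 0,"ry": 0,"rz": 0},{"x": -0.8,"y": -0.1,"z": 0,"rx": 0,"ry": 0,"rz": 0},{"x": -0.6,"y": -0.05,"z": 0,"rx": 0,"ry": 0,"rz": 0},{"x": 0,"y": 0,"z": 0,"rx": 0,"ry": 0,"rz": 0},{"x": 0,"y": 0,"z": 0,"rx": 0,"ry": 0,"rz": 0},{"x": 0,"y": 0,"z": 0,"rx": 0,"ry": 0,"rz": 0},{"x": 0,"y": 0,"z": 0,"rx": 0,"ry": 0,"rz": 0},{"x": 0,"y": 0,"z": 0,"rx": 0,"ry": 0,"rz": 0}])

```text
t: 15.35
eef_pos: [571.7, -60.5, 114.4]
tcp_rot: [-3.142, -0.0, 1.828]
ft_force: [-0.3, 0.1, -2.2]
opening: 0.415
grip_force: 30.0
```

```bash
python3 go.py 572.6 -61.7 114 1.828; python3 - <<'E'
from cell import *
from h import *
o=np.array([572.85,-62.65]);th=-1.314;x=np.array([np.cos(th),np.sin(th)]);y=np.array([-x[1],x[0]])
im=[]
for n in("top","scene"):
    c=read_camera(n);np.savez(n+"4.npz",**c);W=world(c)
    p=np.array(state()["eef_pos"]);q=W.reshape(-1,3);col=c["image"].reshape(-1,3)
    a=(q[:,:2]-p[:2])@x;u=(q[:,:2]-p[:2])@y
    g=(abs(a)<75)&(abs(u)<24)&(q[:,2]>112)&(q[:,2]<160)
    for lo in range(-66,68,3):
        k=g&(a>=lo)&(a<lo+3)
        if k.sum()>2 and abs(lo)>35:print(n,lo,k.sum(),np.percentile(u[k],[5,50,95]).round(1),"z",np.percentile(q[k,2],[50,92]).round(1))
    c0=proj(c,[[*p[:2],110]])[0].astype(int);x0,y0=c0-[40,45];im.append(cv2.resize(c["image"][y0:y0+90,x0:x0+80,::-1],(400,450),interpolation=cv2.INTER_CUBIC))
cv2.imwrite("pics/hold.png",np.hstack(im))
E
```

```text
t 15.35 pos [571.7 -60.5 114.4] rot [-3.142 -0.     1.828] F [-0.3  0.1 -2.2] M [-0.05  0.08  0.01] open 0.4147758106351853 grip 29.98063623905182
shift units tool now [-0.06  0.02  0.02] turn units [-0. -0. -0.] shift in target frame [-0.06  0.02  0.02]
scene 36 20 [-1.8 14.8 22. ] z [143.7 150. ]
scene 39 14 [-5.6 14.3 22.9] z [144.8 149.3]
scene 42 20 [-2.2 12.2 23.2] z [142.8 149.6]
scene 45 13 [-3.1 15.1 22.6] z [142.  148.9]
scene 48 24 [-14.1  14.3  20.2] z [138.4 147.1]
scene 51 19 [-3.5 10.  17.2] z [141.1 148.7]
scene 54 13 [-1.5 10.3 14.2] z [137.9 143.1]
scene 57 23 [-6.6  1.9 14.1] z [130.7 141.2]
```

View pics/hold.png

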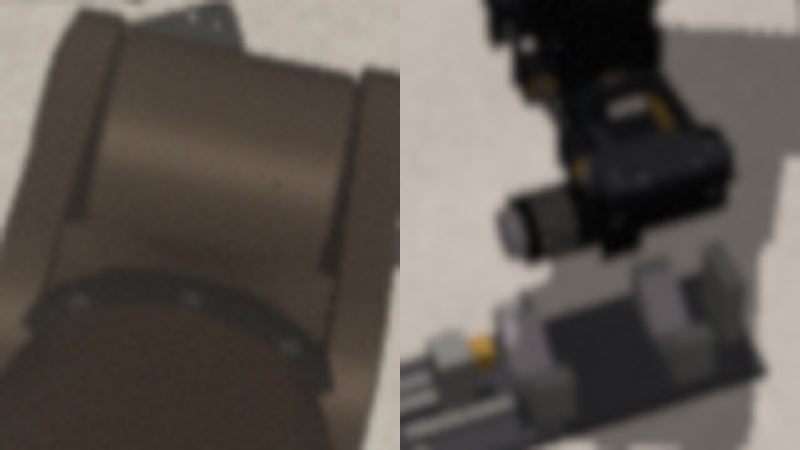

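The jaw is drawn back: the brass nose at (483,350) is clear of the V-block. The barrel hangs level over the V with the stub on the knob side, and its end is about 60 mm from the TCP, so it is centred in the grip. Going down now.

Request:
step_arm(plan=[{"x": -0.06,"y": 0.02,"z": 0.3,"rx": 0,"ry": 0,"rz": 0},{"x": 0,"y": 0,"z": 0.4,"rx": 0,"ry": 0,"rz": 0},{"x": 0,"y": 0,"z": 0.4,"rx": 0,"ry": 0,"rz": 0},{"x": 0,"y": 0,"z": 0.4,"rx": 0,"ry": 0,"rz": 0},{"x": 0,"y": 0,"z": 0.4,"rx": 0,"ry": 0,"rz": 0},{"x": 0,"y": 0,"z": 0.4,"rx": 0,"ry": 0,"rz": 0},{"x": 0,"y": 0,"z": 0.4,"rx": 0,"ry": 0,"rz": 0},{"x": 0,"y": 0,"z": 0.2,"rx": 0,"ry": 0,"rz": 0},{"x": 0,"y": 0,"z": 0,"rx": 0,"ry": 0,"rz": 0},{"x": 0,"y": 0,"z": 0,"rx": 0,"ry": 0,"rz": 0}])

```text
t: 16.28
eef_pos: [572.7, -62.7, 41.6]
tcp_rot: [-3.141, -0.0, 1.827]
ft_force: [1.1, 0.6, -1.3]
opening: 0.414
grip_force: 30.0
```

```bash
python3 go.py 572.6 -61.7 29.4 1.828
```

```text
t 16.2833 pos [572.7 -62.7  41.6] rot [-3.141 -0.     1.827] F [ 1.1  0.6 -1.3] M [-0.06 -0.01 -0.02] open 0.41369947816343033 grip 29.980726540088654
shift units tool now [0.04 0.01 0.49] turn units [-0.   -0.   -0.01] shift in target frame [0.04 0.01 0.49]
```

Request:
step_arm(plan=[{"x": 0.04,"y": 0,"z": 0.05,"rx": 0,"ry": 0,"rz": 0},{"x": 0,"y": 0,"z": 0.05,"rx": 0,"ry": 0,"rz": 0},{"x": 0,"y": 0,"z": 0.05,"rx": 0,"ry": 0,"rz": 0},{"x": 0,"y": 0,"z": 0.05,"rx": 0,"ry": 0,"rz": 0},{"x": 0,"y": 0,"z": 0.04,"rx": 0,"ry": 0,"rz": 0},{"x": 0,"y": 0,"z": 0.04,"rx": 0,"ry": 0,"rz": 0},{"x": 0,"y": 0,"z": 0.04,"rx": 0,"ry": 0,"rz": 0},{"x": 0,"y": 0,"z": 0.04,"rx": 0,"ry": 0,"rz": 0},{"x": 0,"y": 0,"z": 0,"rx": 0,"ry": 0,"rz": 0},{"x": 0,"y": 0,"z": 0,"rx": 0,"ry": 0,"rz": 0}])

```text
t: 17.12
eef_pos: [572.4, -61.8, 32.8]
tcp_rot: [-3.142, -0.0, 1.827]
ft_force: [0.2, -0.5, -2.1]
opening: 0.415
grip_force: 30.0
```

```bash
python3 go.py 572.6 -61.7 29.4 1.828
```

```text
t 17.1167 pos [572.4 -61.8  32.8] rot [-3.142 -0.     1.827] F [ 0.2 -0.5 -2.1] M [-0.08  0.01 -0.03] open 0.4145762719880977 grip 29.98066395521164
shift units tool now [0.   0.01 0.14] turn units [-0.   -0.   -0.01] shift in target frame [0.   0.01 0.14]
```

Still free. The next 3 mm go in small steps.

Request:
step_arm(plan=[{"x": 0,"y": 0,"z": 0.02,"rx": 0,"ry": 0,"rz": 0},{"x": 0,"y": 0,"z": 0.02,"rx": 0,"ry": 0,"rz": 0},{"x": 0,"y": 0,"z": 0.02,"rx": 0,"ry": 0,"rz": 0},{"x": 0,"y": 0,"z": 0.02,"rx": 0,"ry": 0,"rz": 0},{"x": 0,"y": 0,"z": 0.02,"rx": 0,"ry": 0,"rz": 0},{"x": 0,"y": 0,"z": 0.02,"rx": 0,"ry": 0,"rz": 0},{"x": 0,"y": 0,"z": 0,"rx": 0,"ry": 0,"rz": 0},{"x": 0,"y": 0,"z": 0,"rx": 0,"ry": 0,"rz": 0},{"x": 0,"y": 0,"z": 0,"rx": 0,"ry": 0,"rz": 0},{"x": 0,"y": 0,"z": 0,"rx": 0,"ry": 0,"rz": 0}])

```text
t: 17.95
eef_pos: [573.4, -61.8, 30.3]
tcp_rot: [3.14, 0.001, 1.827]
ft_force: [5.9, 1.5, 2.9]
opening: 0.417
grip_force: 30.0
```

```bash
python3 go.py 572.6 -61.7 29.4 1.828
```

```text
t 17.95 pos [573.4 -61.8  30.3] rot [3.140e+00 1.000e-03 1.827e+00] F [5.9 1.5 2.9] M [ 0.13 -0.9   0.05] open 0.416918754914586 grip 29.975967407226562
shift units tool now [ 0.01 -0.03  0.04] turn units [ 0.02  0.01 -0.01] shift in target frame [ 0.01 -0.03  0.04]
```

It touches the -y face first, with about 6 N of push along fixture +y. I shift along tool +y to balance it and press a little further.

Request:
step_arm(plan=[{"x": 0,"y": 0.02,"z": 0,"rx": 0,"ry": 0,"rz": 0},{"x": 0,"y": 0.02,"z": 0,"rx": 0,"ry": 0,"rz": 0},{"x": 0,"y": 0.02,"z": 0,"rx": 0,"ry": 0,"rz": 0},{"x": 0,"y": 0,"z": 0.02,"rx": 0,"ry": 0,"rz": 0},{"x": 0,"y": 0,"z": 0.02,"rx": 0,"ry": 0,"rz": 0},{"x": 0,"y": 0,"z": 0,"rx": 0,"ry": 0,"rz": 0},{"x": 0,"y": 0,"z": 0,"rx": 0,"ry": 0,"rz": 0},{"x": 0,"y": 0,"z": 0,"rx": 0,"ry": 0,"rz": 0},{"x": 0,"y": 0,"z": 0,"rx": 0,"ry": 0,"rz": 0},{"x": 0,"y": 0,"z": 0,"rx": 0,"ry": 0,"rz": 0}])

```text
t: 18.78
eef_pos: [573.6, -61.6, 29.9]
tcp_rot: [-3.141, 0.0, 1.828]
ft_force: [-2.5, -1.4, 16.5]
opening: 0.418
grip_force: 30.0
```

```bash
python3 go.py 572.6 -61.7 29.4 1.828
```

```text
t 18.7833 pos [573.6 -61.6  29.9] rot [-3.141  0.     1.828] F [-2.5 -1.4 16.5] M [-0.29  0.41  0.4 ] open 0.4177340834263388 grip 29.969846606254578
shift units tool now [ 0.01 -0.04  0.02] turn units [-0.  0. -0.] shift in target frame [ 0.01 -0.04  0.02]
```

Request:
step_arm(plan=[{"x": 0,"y": -0.015,"z": 0,"rx": 0,"ry": 0,"rz": -0.05},{"x": 0,"y": 0,"z": 0,"rx": 0,"ry": 0,"rz": -0.05},{"x": 0,"y": 0,"z": 0,"rx": 0,"ry": 0,"rz": 0},{"x": 0,"y": 0,"z": 0,"rx": 0,"ry": 0,"rz": 0},{"x": 0,"y": 0,"z": 0,"rx": 0,"ry": 0,"rz": 0},{"x": 0,"y": 0,"z": 0,"rx": 0,"ry": 0,"rz": 0},{"x": 0,"y": 0,"z": 0,"rx": 0,"ry": 0,"rz": 0},{"x": 0,"y": 0,"z": 0,"rx": 0,"ry": 0,"rz": 0},{"x": 0,"y": 0,"z": 0,"rx": 0,"ry": 0,"rz": 0},{"x": 0,"y": 0,"z": 0,"rx": 0,"ry": 0,"rz": 0}])

```text
t: 19.62
eef_pos: [573.6, -61.6, 29.9]
tcp_rot: [3.141, 0.0, 1.836]
ft_force: [-0.6, -0.9, 15.7]
opening: 0.414
grip_force: 30.0
```

```bash
python3 go.py 573.5 -61.7 29.4 1.828; python3 - <<'E'
from cell import *
from h import *
c=read_camera("scene");np.savez("scene5.npz",**c);x0,y0=170,150
cv2.imwrite("pics/seat.png",cv2.resize(c["image"][y0:y0+90,x0:x0+120,::-1],(800,600),interpolation=cv2.INTER_CUBIC))
th=-1.314;x=np.array([np.cos(th),np.sin(th)]);y=np.array([-x[1],x[0]]);q=world(c).reshape(-1,3)
a=(q[:,:2]-[572.85,-62.65])@x;u=(q[:,:2]-[572.85,-62.65])@y-4
for lo in list(range(-72,-20,4))+list(range(24,72,4)):
    k=(a>=lo)&(a<lo+4)&(abs(u)<14)&(q[:,2]>20)&(q[:,2]<80)
    print(lo,k.sum(),np.percentile(q[k,2],[50,90]).round(1) if k.sum()>2 else "",end=" | ")
E
```

```text
t 19.6167 pos [573.6 -61.6  29.9] rot [3.141 0.    1.836] F [-0.6 -0.9 15.7] M [-0.06  0.18 -0.21] open 0.4137309961906138 grip 30.02147912979126
shift units tool now [-0.   -0.01  0.02] turn units [0.01 0.   0.08] shift in target frame [-0.   -0.01  0.02]
-72 0  | -68 2  | -64 0  | -60 0  | -56 0  | -52 0  | -48 0  | -44 0  | -40 0  | -36 0  | -32 0  | -28 0  | -24 0  | 24 11 [62.9 66.6] | 28 12 [62.6 65.5] | 32 10 [63.5 67.7] | 36 16 [62.2 65.7] | 40 14 [61.4 65.7] | 44 10 [62.8 66.9] | 48 20 [56.3 64.2] | 52 16 [52.9 59.8] | 56 24 [48.  57.5] | 60 0  | 64 1  | 68 9 [52.1 53. ] |
```

View pics/seat.png

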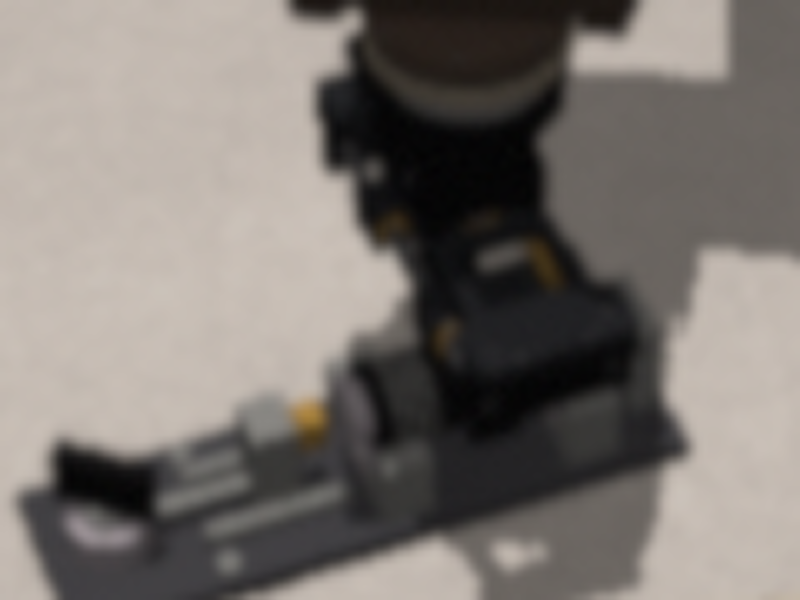

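The barrel sits in the V with its stub end at (355,400), in front of the drawn-back brass nose at (310,420). The knob bar at (105,480) is turned to its stop. The barrel's top is at about 66 mm, so its axis is at about 46 mm. The push is about 16 N down and balanced sideways, so I hand it in.

```bash
python3 -c "
from cell import *
print(job_done())"
```

```text
the job is handed in; nothing more can be done
None
```

The job is handed in: the knob is turned to its stop, and the barrel lies in the V with its glass end towards the fixed stop, held by the fingers and pressed down with about 16 N; no verdict came back.

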